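# Load a culture flask on the shaker and close the retaining bar

## Task

Take the capped flask that stands on the bench and stand it upright in the free place of the rack on the shaker, beside the flask already there. Then lift the retaining bar clear of its notches, bring it up to the flasks and lower it into the pair of notches closest in front of them, so that it lies fully down at both ends. Do not tip over or bang the glass, and leave the other flask and the things on the bench standing where they are.

Things in the scene. Friction and masses are not known exactly. Their poses are not given: they have to be found in the camera images.
- flask_center (a point): The flask to load, on the bench left of the shaker: clear conical flask, foot 82 mm wide, neck 36 mm, 135 mm tall with its fixed aluminium cap, 0.14-0.22 kg. Point on its axis 67.5 mm above its underside, z up its axis. The cap is an upright cylinder, 41 mm diameter, 26 to 67 mm above this point: hold it there; being round it stays upright in a leaning hand.
- flask: The same flask; this point is on its axis at its underside.
- neighbour_center (a point): The flask already in the rack, loose, same shape and size as the one to load. Point on its axis, 67.5 mm above its underside. About 92 mm, centre to centre, from the free place.
- free_place: The free place in the rack's row of two: a flat dark disc, 84 mm, on the mat. Origin: its centre on the mat (130 mm above the bench), where the middle of the flask's underside belongs. x to the shaker's back, y along the row, z up. A flask here has 5 mm of play to the fixed rear bar (top 28 mm above the mat) and 5 mm to the closed retaining bar.
- shaker: Two-tier bench shaker, fixed. Origin: centre of its footprint on the bench; x to its back (away from the robot), y left. Platform 360 x 380 mm, its mat 130 mm above the bench. On it the rack: toothed side rails along x, 8 mm thick, at y -104 and +104 mm, each with five open notches 15 mm wide at 26 mm pitch, teeth pointed, 33 mm above the mat. Flask row at x -5, y -46 and +46 mm.
- deck_edge (a point): Middle of the lower front edge of the shaker's upper deck, 235 mm above the mat, 6 mm in front of the centre line of the flask row. The deck (16 mm thick, 380 mm wide, flasks on it, posts at y -178 and +178 mm) covers the back half of the platform: a hand coming straight down over the row strikes it, so the hand must lean back to the front.
- notch_home (a point): The notches to close the bar in, the closest pair in front of the flasks, 52 mm in front of the row's centre line. Point midway between left and right notch, at notch-floor level (144 mm above the bench). Axes as the shaker's. One more pair lies 26 mm behind it, beneath the flasks' foot edges (of no use here); three more in front.
- bar_center (a point): The retaining bar: loose, aluminium, 12 mm thick (x), body 190 mm long (y) and 24 mm tall, with a 12 x 14 mm tongue at each end (234 mm in all), 0.16-0.26 kg. Point: centre of the body, 4 mm above the tongues' undersides. x to the flasks, z up. Held by gravity, 5 mm side play. Starts seated 52 mm (two notches) in front of point notch_home; must rise 20 mm or more to pass the teeth.
- bar: The same bar; this point is at its middle, at the level of its tongues' undersides (on the notch floor when seated). Same axes as point bar_center.
- bar_tab (a point): Point in the bar's grip tab, a flat plate amid the bar: 9 mm thick along the bar's y, 28 mm wide, 52 mm long, rising from the bar's top and leaning 30 degrees from vertical to the front (-x). The point is 34 mm up the tab from its foot, 17 mm in front of and 38 mm above point bar_center. Pinch it here across its flat faces, fingers closing along y.
- bottle: Bystander on the bench: amber glass bottle with a screw cap, 68 mm wide, about 135 mm tall; origin at the centre of its underside.
- beaker: Bystander on the bench: open white beaker, 72 mm wide, 95 mm tall; origin at the centre of its underside.
There are look-alikes about, which are no part of the job. Leave any blue or green look-alike of the part that bears neighbour_center alone.

How it is judged:
On the way, in this order (a step that is already met when the one before it is completed fails the run):
1. the flask stands upright and released in the free place of the rack (x of flask_center in the frame of notch_home between 0.043 and 0.061 m and y of flask_center in the frame of free_place between -0.018 and 0.018 m and z of flask_center in the frame of free_place between 0.06 and 0.072 m and angle between flask_center's own z axis and vertical below 0.06 rad and contact force between flask and the fingers below 0.05 N and linear speed of flask below 0.02 m/s), for 0.2 s.
2. the retaining bar is raised clear of its notches, its tongues above the teeth (z of bar_center in the frame of notch_home above 0.024 m), for 0.1 s.
At the end, for the whole second after the job is handed in: The flask stands upright (3 deg) in the free place (within 18 mm sideways, 9 mm front to back); the retaining bar lies fully down in the notches closest to the flasks, both ends (within 5 mm, level); the other flask stands; all released and at rest (x of flask_center in the frame of notch_home between 0.043 and 0.061 m and y of flask_center in the frame of free_place between -0.018 and 0.018 m and z of flask_center in the frame of free_place between 0.06 and 0.072 m and angle between each of flask_center, neighbour_center's own z axis and vertical below 0.06 rad and x of bar_center in the frame of notch_home between -0.005 and 0.005 m and z of bar_center in the frame of notch_home between -0.002 and 0.008 m and y of bar_center in the frame of notch_home between -0.01 and 0.01 m and angle between the y axis of bar_center and the y axis of notch_home, either way round below 0.04 rad and angle between bar_center's own z axis and vertical below 0.12 rad and linear speed of each of flask, bar below 0.02 m/s); the robot touches nothing.
It fails at once if a flask is tipped over (over 50 deg) (angle between any of flask_center, neighbour_center's own z axis and vertical above 0.9 rad).
It fails at once if the flask is banged down or knocked against the shaker (over 40 N) (contact force between flask and shaker above 40 N).
It fails at once if the flask already in the rack is shoved away (over 30 mm) (distance of neighbour_center from where it was at the start of the episode above 0.03 m).
It fails at once if the bottle or the beaker is disturbed (over 30 mm or tipped) (distance of any of bottle, beaker from where it was at the start of the episode above 0.03 m or angle between any of bottle, beaker's own z axis and vertical above 0.3 rad).
It also fails if it takes over 64 s, if anything falls off the work surface, if the arm or the gripper's body presses on something with over 40 N, if the wrist force passes 120 N, or if a joint passes its speed limit or range.

## Robot

A 7-joint arm with a two-finger parallel gripper is mounted at the origin on the work surface. World frame = base frame: x ahead of the robot, y to its left, z up, the work surface at z = 0. Lengths are in m, angles in rad, forces in N, time in s.
With the tool pointing down it reaches from about 0.375 to 0.925 m from the base axis. Payload 3.1 kg.
Tool frame: the origin (TCP) lies between the finger pads; the fingertips stand 19 mm ahead of it and the grasp point (between the pads) is the TCP; z points along the fingers, y is the direction in which the jaws open and shut (so a half turn about z gives the same grasp; the last joint's range is limited). The gripper opens to 85 mm and grips with 20 to 120 N. Pads are 22 mm wide; open, the fingers measure 114 mm over their backs; the gripper's body (76 mm by 85 mm) begins 54 mm behind the grasp point. The pads swing forward as they close: fully open they stand 13 mm farther back than shut.
Start: joints at [-1.353, 0.383, 0.044, 1.598, -0.018, 1.161, -0.05], TCP at [0.202, 0.618, 0.25] pointing down, gripper open.
Joint ranges: [-2.61, 2.61], [-0.41, 2.15], [-1.48, 1.57], [0, 2.5], [-1.57, 4.71], [0.05, 1.97], [-2.85, 2.85]. Speed limits (rad/s): [2.79, 2.79, 3.14, 3.14, 3.14, 3.14, 3.14].

## Interface

Orientations are given as a unit quaternion [x, y, z, w].
In Python, from bench import move_ptp, movel, move_j, move_gripper, pause, inverse_kinematics, read_camera, camera_params, MotionError, sign_off, look_for, tip_of, read_time_s, read_qpos, read_joint_vel, read_effort, read_eef_pos, read_tcp_rot, read_ft_force, read_ft_torque, read_finger_gap gives the robot as it stands. Calls block until the motion is done:
- move_ptp(position, orientation): joint-space move of the TCP to a pose.
- movel(position, orientation=None, speed=0.15): straight line of the TCP; orientation=None keeps the orientation; speed is the mean speed in m/s.
- move_j(angles): joint-space move.
- move_gripper(opening, effort=None): finger opening in m; effort is the grip in N (None keeps the last); returns when the fingers have stopped.
- pause(seconds).
- inverse_kinematics(position, orientation): joint angles nearest the present ones, or None.
- read_camera(name): name is "scene" or "top" or "wrist"; returns the picture (400x640x3 uint8, red, green, blue); there is no depth.
- camera_params(name): a dict with "K" (3x3 intrinsics, pixels), "camera_from_world" (4x4, takes a point from world to camera coordinates). Camera axes: x right, y down, z forward; pixel columns grow to the right and rows downward; lengths in m; the calibration is good to about 2 mm. A picture is of the moment at which its call begins: read the wrist's pose just before it. camera_params takes no time and is no camera call; for the wrist camera it gives the pose at the moment of the call.
A pose or a line that the arm cannot do raises MotionError and nothing moves.
- sign_off(): hands the job in, once; it reports no verdict.
Trained networks look in the newest picture that a camera, given by its name, has taken for a name from the list of things; names that differ only in an ending like _2 or _b are one class to them, and where a whole thing is asked for, a point or a joint stands for the part that bears it (a point fixed in the world has none). Each returns a list of dicts, best first, with "confidence" (0 to 1); they miss things now and then, are a little off and sometimes report something else, mostly with a low value. They report only what shows in the picture. A call takes as long as a camera call. They do not tell look-alikes from the thing itself.
- look_for(camera, name): "at" ([column, row] in pixels, amid what is visible of it).
- tip_of(camera, name): "at" ([column, row] in pixels: a listed point, or the origin of a listed thing).
Readings, each from a call of its own:
- read_time_s(): time.
- read_qpos(): joint angles.
- read_joint_vel(): joint speeds.
- read_effort(): joint torques, N m.
- read_eef_pos(): TCP position.
- read_tcp_rot(): TCP orientation.
- read_ft_force(): force on the tool from outside, world axes, zero at the start.
- read_ft_torque(): the same for the moment, N m.
- read_finger_gap(): finger opening in m.
Only numpy, scipy, OpenCV 4.12 (cv2) and the standard library are available. Lean on these libraries where they do the work, as an engineer would, in place of code of your own. Each camera call takes 0.05 s, during which the arm holds its last target. There are 200 camera calls.

## Working session

There is one attempt and no reset: what is moved stays moved. The work goes in short steps, each a Python script; the robot and the scene stay as the last script left them, time stands still between calls to the robot, and variables do not carry over. Pictures are saved under pics/ and viewed, about 8 in all and at most 12, crops included, and the job is handed in when it is done.

```bash
mkdir -p pics; ls; python3 - <<'E'
from bench import *
import cv2,numpy as np
ims=[]
for c in ["scene","top"]:
    im=read_camera(c); cv2.imwrite(f"pics/{c}0.png",im[:,:,::-1])
    p=camera_params(c); print(c,np.round(p["K"],1).tolist(),np.round(p["camera_from_world"],4).tolist())
    for n in ["flask_center","neighbour_center","free_place","shaker","deck_edge","notch_home","bar_center","bar_tab","bottle","beaker"]:
        print(n,[(np.round(d["at"],1).tolist(),round(d["confidence"],2)) for d in tip_of(c,n)[:4]])
im=read_camera("wrist");cv2.imwrite("pics/wrist0.png",im[:,:,::-1])
print(read_time_s(),read_tcp_rot(),read_eef_pos(),read_finger_gap())
E
```

```text
pics
scene [[423.7, 0.0, 318.1], [0.0, 423.7, 197.8], [0.0, 0.0, 1.0]] [[0.9025, -0.4305, 0.0074, -0.4567], [-0.4078, -0.8602, -0.3061, 0.2943], [0.1382, 0.2732, -0.952, 1.4989], [0.0, 0.0, 0.0, 1.0]]
flask_center [([319.6, 142.3], 0.8)]
neighbour_center [([366.9, 232.4], 0.84), ([289.0, 251.5], 0.78), ([378.2, 316.2], 0.65), ([332.9, 233.7], 0.39)]
free_place [([355.6, 209.2], 0.74)]
shaker [([359.2, 232.8], 0.9)]
deck_edge [([364.2, 204.6], 0.72)]
notch_home [([346.7, 227.5], 0.62)]
bar_center [([331.9, 234.6], 0.6), ([319.3, 140.7], 0.46)]
bar_tab []
bottle [([272.0, 128.0], 0.7)]
beaker [([289.5, 165.0], 0.97)]
top [[362.4, 0.0, 324.1], [0.0, 362.4, 197.2], [0.0, 0.0, 1.0]] [[-0.0112, -0.9996, -0.0243, 0.0394], [-0.9815, 0.0157, -0.1909, 0.5528], [0.1912, 0.0218, -0.9813, 1.128], [0.0, 0.0, 0.0, 1.0]]
flask_center [([249.8, 172.4], 0.78), ([249.5, 180.0], 0.53)]
neighbour_center [([357.5, 259.2], 0.86), ([381.5, 167.4], 0.76), ([457.6, 200.7], 0.55)]
free_place [([349.9, 172.1], 0.84), ([363.5, 186.6], 0.58)]
shaker [([361.9, 178.9], 0.63)]
deck_edge [([374.3, 149.1], 0.57)]
notch_home [([364.9, 187.3], 0.85)]
bar_center [([366.0, 204.8], 0.85), ([257.6, 214.1], 0.25)]
bar_tab [([363.8, 207.9], 0.64)]
bottle []
beaker [([258.8, 214.5], 0.92)]
1.15 [ 1.57215189e-01  9.87564370e-01 -1.18141517e-05 -8.94155034e-06] [0.20183422 0.61786398 0.25026556] 0.08534123195776776
```

```bash
python3 - <<'E'
import cv2,numpy as np
a=cv2.imread("pics/scene0.png")[90:350,200:460];b=cv2.imread("pics/top0.png")[90:290,200:500]
cv2.imwrite("pics/sc.png",cv2.resize(a,None,fx=2.3,fy=2.3,interpolation=3));cv2.imwrite("pics/tc.png",cv2.resize(b,None,fx=2.6,fy=2.6,interpolation=3))
E
```

```text
(no output)
```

View pics/sc.png

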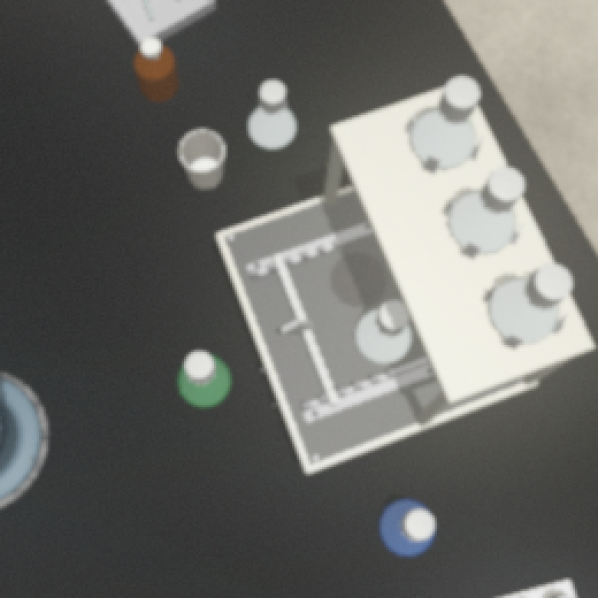

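View pics/tc.png

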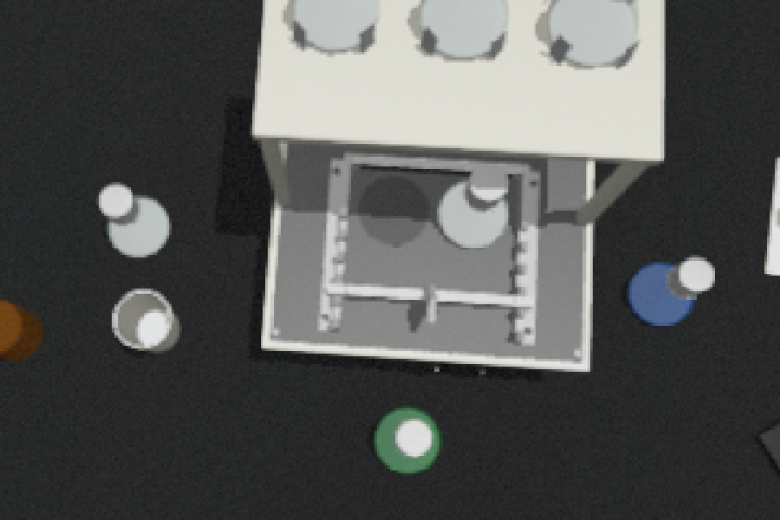

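The top and scene pictures agree. There are four bottle-shaped candidates:
- **Clear flask**, at top (250,173) / scene (319,142), stands on the bench left of the shaker. This is the one to load.
- **Clear flask in the rack**, at top (381,167), is the neighbour.
- **Green**, at top (357,259), and **blue**, at top (457,201), are look-alikes.

The dark free disc is at top (352,171), left of the neighbour. The bar with its tab is at top (366,204). Next I'll fit the shaker pose and the object points.

```bash
cat > h.py <<'E'
from bench import *
import numpy as np, cv2
from scipy.optimize import least_squares
from scipy.spatial.transform import Rotation as R
def proj(c,X,p=None):
    p=p or camera_params(c); X=np.atleast_2d(X); T=np.array(p["camera_from_world"])
    q=(X@T[:3,:3].T+T[:3,3])@np.array(p["K"]).T; return q[:,:2]/q[:,2:]
def onplane(c,uv,z,p=None):
    p=p or camera_params(c);T=np.array(p["camera_from_world"]);C=-T[:3,:3].T@T[:3,3]
    d=T[:3,:3].T@np.linalg.solve(p["K"],[*uv,1]);return C+d*(z-C[2])/d[2]
def tri(obs):
    f=lambda X:np.concatenate([proj(c,X)[0]-uv for c,uv in obs]);s=least_squares(f,[.6,0,.15]);return s.x,s.fun
E
python3 - <<'E'
from h import *
obs=[("top",(349.9+351.9)/2,(172.1+170.8)/2,-5,46,130),("top",364.9,187.3,-57,0,144),("top",301.9,223.5,-180,190,130),("top",426.9,232.3,-180,-190,130),
("top",298.1,141.9,-11,190,381),("top",454.6,151.5,-11,-190,381),("top",374.3,149.1,-11,0,365),
("scene",346.7,227.5,-57,0,144),("scene",294.3,192.2,-180,190,130),("scene",333.5,295.2,-180,-190,130),("scene",344.3,145.7,-11,190,381),("scene",395.7,264.8,-11,-190,381),("scene",364.2,204.6,-11,0,365),("scene",355.6,209.2,-5,46,130)]
def res(v):
    Rz=R.from_euler("z",v[2]).as_matrix();o=[]
    for c,u,w,x,y,z in obs: o.append(proj(c,Rz@(np.array([x,y,z])/1e3)+[v[0],v[1],0])[0]-(u,w))
    return np.array(o).ravel()
s=least_squares(res,[.6,0,0],loss="soft_l1");print("shaker",s.x);print(np.round(res(s.x).reshape(-1,2),1).tolist())
for n,a,b,z in [("flask",(249.8,172.4),(319.6,142.3),.0675),("neigh",(381.5,167.4),(366.9,232.4),.1975),("bar",(366,204.8),(331.9,234.6),.148),("beaker",(258.8,214.5),(289.5,165),0)]:
    X,f=tri([("top",a),("scene",b)]);print(n,X.round(4),f.round(1),onplane("top",a,z).round(4),onplane("scene",b,z).round(4))
v=s.x;Rz=R.from_euler("z",v[2]).as_matrix()
for n,q in dict(free=(-5,46,130),neigh=(-5,-46,197.5),home=(-57,0,144),bar=(-109,0,148),tab=(-126,0,186)).items(): print(n,(Rz@(np.array(q)/1e3)+[v[0],v[1],0]).round(4))
print("camtop",-np.array(camera_params("top")["camera_from_world"])[:3,:3].T@np.array(camera_params("top")["camera_from_world"])[:3,3])
E
```

```text
shaker [ 0.62237329 -0.09982221 -0.08150072]
[[0.0, -1.0], [0.5, -0.4], [-2.1, 0.2], [0.2, -0.0], [-1.9, -0.0], [0.5, -0.3], [-0.0, -0.4], [0.1, 0.7], [-1.3, -0.8], [-0.4, 1.2], [-1.4, -0.8], [-0.3, 0.9], [3.1, -0.4], [-0.0, 2.5]]
flask [ 0.6536  0.2899 -0.0016] [ 0.2  0.7  0.6 -0.6] [0.6375 0.2745 0.0675] [0.6356 0.2595 0.0675]
neigh [ 0.6144 -0.1415  0.1777] [ 0.1  0.5  0.5 -0.4] [ 0.6105 -0.1384  0.1975] [ 0.6082 -0.1451  0.1975]
bar [ 0.51   -0.0945  0.1498] [-0.  -0.1 -0.1  0.1] [ 0.51   -0.0947  0.148 ] [ 0.5106 -0.0941  0.148 ]
beaker [ 0.5082  0.2589 -0.0186] [ 0.1  0.6  0.6 -0.4] [0.5075 0.2554 0.    ] [0.5034 0.2509 0.    ]
free [ 0.6211 -0.0536  0.13  ]
neigh [ 0.6136 -0.1453  0.1975]
home [ 0.5656 -0.0952  0.144 ]
bar [ 0.5137 -0.0909  0.148 ]
tab [ 0.4968 -0.0896  0.186 ]
camtop [0.32739386 0.00621673 1.21342094]
```

```bash
cat >> h.py <<'E'
SH=np.array([0.6224,-0.0998,-0.0815])
def S(x,y,z):  # shaker mm -> world m
    return R.from_euler("z",SH[2]).apply(np.array([x,y,z])/1e3)+[SH[0],SH[1],0]
def ori(tilt,az):
    t=np.radians(tilt);z=np.array([np.cos(az)*np.sin(t),np.sin(az)*np.sin(t),-np.cos(t)]);y=np.array([-np.sin(az),np.cos(az),0])
    return R.from_matrix(np.c_[np.cross(y,z),y,z]).as_quat(), z
E
python3 - <<'E'
from h import *
az=SH[2]
for t in (35,40,45,50):
  q,z=ori(t,az)
  for n,p in dict(view=S(-230,0,330),place=S(-5,46,245),inx=S(-75,46,300),bar=S(-126,0,186),barh=S(-74,0,186),barup=S(-100,0,240)).items():
    j=inverse_kinematics(list(p),list(q));print(t,n,None if j is None else np.round(j,2))
  for a in (az,.2,.4):
    q,z=ori(t,a)
    for p in ([.65,.28,.115],[.65,.28,.3],list(np.array([.65,.28,.115])-.13*z)):
      j=inverse_kinematics(p,list(q));print(t,"flask",round(a,2),None if j is None else np.round(j,2))
E
```

```text
35 view None
35 place [-0.95  0.08  0.99  2.16 -0.1   0.33  1.6 ]
35 inx [-1.08 -0.37  0.91  2.24  0.72  0.63  0.89]
35 bar [-0.89 -0.21  0.96  2.45  0.67  0.25  1.  ]
35 barh [-0.76  0.02  0.89  2.34 -0.2   0.18  1.8 ]
35 barup [-1.06 -0.39  1.04  2.35  0.82  0.49  0.9 ]
35 flask -0.08 [-1.    0.5   0.44  1.96  0.65  0.31  0.25]
35 flask -0.08 [-0.98  0.22  0.4   1.84  0.48  0.66  0.57]
35 flask -0.08 [-1.07  0.21  0.38  2.04  0.69  0.56  0.25]
35 flask 0.2 [-0.81  0.44  0.31  2.01  0.55  0.15  0.68]
35 flask 0.2 [-0.89  0.18  0.38  1.89  0.25  0.52  1.05]
35 flask 0.2 [-0.96  0.14  0.38  2.12  0.5   0.36  0.75]
35 flask 0.4 [-0.48  0.42 -0.01  2.01  0.48  0.11  1.02]
35 flask 0.4 [-0.82  0.17  0.37  1.9  -0.04  0.47  1.53]
35 flask 0.4 [-0.89  0.12  0.42  2.14  0.01  0.28  1.46]
40 view None
40 place [-0.92  0.04  0.95  2.21  0.04  0.21  1.46]
40 inx [-1.03 -0.39  0.86  2.29  0.87  0.55  0.75]
40 bar [-0.77 -0.19  0.85  2.5   1.06  0.13  0.6 ]
40 barh [-0.45  0.01  0.56  2.39 -0.52  0.05  2.11]
40 barup [-0.91 -0.34  0.92  2.4   0.89  0.34  0.81]
40 flask -0.08 [-1.13  0.53  0.58  
[... 1289 characters left out ...]
  0.08 -1.09]
50 inx [-0.32 -0.23  0.26  2.39  0.97  0.19  0.55]
50 bar None
50 barh [ 1.24  0.18 -1.14  2.42  2.78  0.25 -1.08]
50 barup [-0.5  -0.21  0.58  2.5   2.14  0.1  -0.5 ]
50 flask -0.08 [-1.42  0.7   0.87  2.1   1.85  0.15 -1.16]
50 flask -0.08 [-1.14  0.2   0.49  2.    1.08  0.54 -0.05]
50 flask -0.08 [-1.26  0.24  0.43  2.22  1.4   0.58 -0.56]
50 flask 0.2 [ 0.29  0.75 -1.03  2.1   2.13  0.81 -0.42]
50 flask 0.2 [-1.05  0.13  0.5   2.07  1.08  0.26  0.22]
50 flask 0.2 [-1.1   0.14  0.44  2.34  1.93  0.34 -0.74]
50 flask 0.4 [ 0.53  0.94 -1.25  2.11  2.22  0.77 -0.11]
50 flask 0.4 [-0.83  0.12  0.35  2.08  0.39  0.09  1.1 ]
50 flask 0.4 [-1.49  0.17  1.04  2.39  3.39  0.21 -1.96]
```

```bash
cat > v.py <<'E'
from h import *
q,z=ori(35,SH[2])
def look(tag,names):
    print(tag,"t",read_time_s(),read_eef_pos().round(4))
    P=camera_params("wrist");im=read_camera("wrist");cv2.imwrite(f"pics/{tag}.png",im[:,:,::-1])
    np.save(f"pics/{tag}.npy",np.array([np.vstack([P["K"],[0,0,0]]).tolist()],float)); np.savez(f"pics/{tag}.npz",K=P["K"],T=P["camera_from_world"])
    for n,h in names.items():
        for d in tip_of("wrist",n)[:3]: print(n,np.round(d["at"],1),round(d["confidence"],2),onplane("wrist",d["at"],h,P).round(4))
E
python3 - <<'E'
from v import *
move_ptp(list(np.array([.64,.275,.115])-.16*z+[0,0,.03]),list(q))
look("w1",dict(flask_center=.0675,flask=0,beaker=0))
for d in look_for("wrist","flask")[:2]:print(d)
move_ptp(list(S(-95,20,310)),list(q))
look("w2",dict(free_place=.13,notch_home=.144,neighbour_center=.1975,bar_center=.148,bar_tab=.186,bar=.144,shaker=0,deck_edge=.365))
a,b=cv2.imread("pics/w1.png"),cv2.imread("pics/w2.png")
cv2.imwrite("pics/w12.png",np.vstack([cv2.resize(a,(480,300)),cv2.resize(b,(480,300))]))
E
```

```text
w1 t 2.9083 [0.5481 0.2843 0.2763]
flask_center [317.  133.8] 0.72 [0.6432 0.2826 0.0675]
flask [312.2  95.3] 0.55 [0.6365 0.2777 0.    ]
{'at': [311.2, 115.5], 'confidence': 0.88}
w2 t 4.5 [ 0.5298 -0.0708  0.3105]
free_place [334.3 149.8] 0.64 [ 0.6251 -0.0541  0.13  ]
notch_home [291.9 113.7] 0.68 [ 0.5641 -0.0922  0.144 ]
notch_home [298.4  87.2] 0.68 [ 0.538  -0.0832  0.144 ]
neighbour_center [241.7 196.8] 0.91 [ 0.6149 -0.1448  0.1975]
bar_center [285.7  62.8] 0.9 [ 0.5141 -0.0901  0.148 ]
bar_tab [283.4  67.9] 0.76 [ 0.4977 -0.0871  0.186 ]
bar [291.   63.4] 0.85 [ 0.517  -0.0866  0.144 ]
shaker [298.1  86.1] 0.87 [ 0.6248 -0.0978  0.    ]
shaker [611.6 110.4] 0.41 [0.7015 0.3607 0.    ]
```

View pics/w12.png

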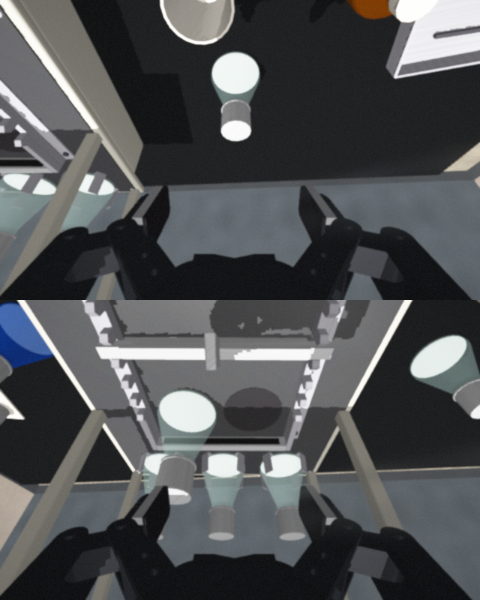

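The top half shows the flask at full-scale (312,95–173), with its foot at the upper end. In the lower half the rack has the neighbour on the left (mirrored view), the dark free disc at about (336,146) and the bar with its tab at (286,65). Wrist detections match the shaker fit within 1–4 mm. I'll confirm the flask in an enlarged crop.

```bash
python3 - <<'E'
from h import *
a=cv2.imread("pics/w1.png")[55:205,250:390];b=cv2.imread("pics/w2.png")[40:220,180:400]
a=cv2.resize(a,None,fx=3.2,fy=3.2,interpolation=3);b=cv2.resize(b,None,fx=2.2,fy=2.2,interpolation=3)
c=np.zeros((480,a.shape[1]+b.shape[1]+4,3),np.uint8);c[:a.shape[0],:a.shape[1]]=a;c[:b.shape[0],a.shape[1]+4:]=b
P={k:v for k,v in zip(("K","camera_from_world"),[np.load("pics/w1.npz")[k] for k in "KT"])}
P2={k:v for k,v in zip(("K","camera_from_world"),[np.load("pics/w2.npz")[k] for k in "KT"])}
# predicted outlines
th=np.linspace(0,2*np.pi,60);circ=lambda x,y,r,z:np.c_[x+r*np.cos(th),y+r*np.sin(th),0*th+z]
for r,zz,col in((.041,0.002,(0,0,255)),(.0205,.135,(0,255,0)),(.0205,.0935,(255,0,0))):
    p=(proj("",circ(.6385,.2785,r,zz),P)-(250,55))*3.2;cv2.polylines(c,[p.astype(int)],True,col,1)
o=a.shape[1]+4
ds=S(-5,46,130)
for cx,r,zz,col in((S(-5,46,0),.042,.13,(0,0,255)),(S(-5,-46,0),.0205,.265,(0,255,0))):
    p=(proj("",circ(cx[0],cx[1],r,zz),P2)-(180,40))*2.2+(o,0);cv2.polylines(c,[p.astype(int)],True,col,1)
for y in(-104,104):
    for k in range(5):
        p=(proj("",S(-31-26*k,y,163-19),P2)[0]-(180,40))*2.2+(o,0);cv2.circle(c,tuple(p.astype(int)),3,(0,255,255),1)
cv2.imwrite("pics/c1.png",c);print(c.shape)
E
```

```text
(480, 936, 3)
```

View pics/c1.png

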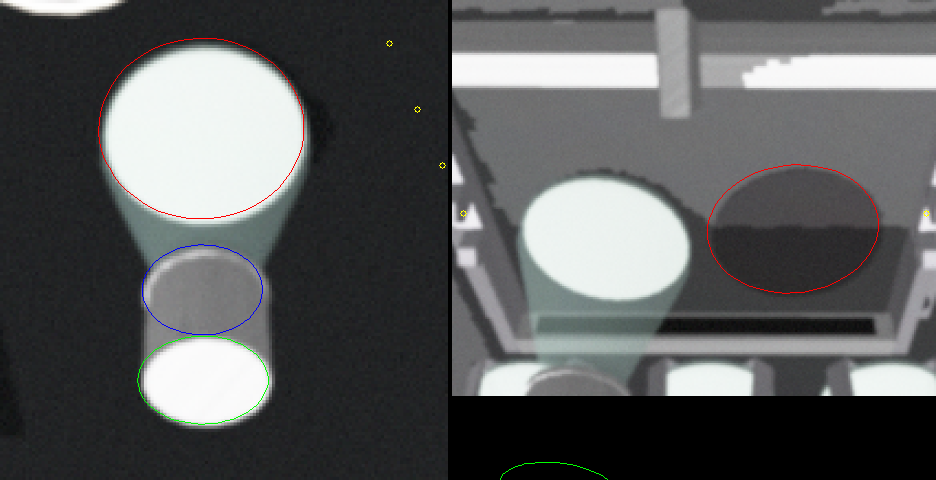

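The clear bench flask is confirmed: its outline agrees within 2 mm, giving (0.6405, 0.279). The disc prediction also agrees within about 1 mm. Now I'll grasp and lift.

```bash
python3 - <<'E'
from v import *
g=np.array([.6405,.2793,.115]);L=lambda p:list(map(float,p))
move_gripper(.075,40)
move_ptp(L(g-.12*z),L(q))
movel(L(g-.05*z),speed=.15); movel(L(g),speed=.08)
print("open",read_finger_gap(),read_ft_force().round(1))
move_gripper(.03,40); print("grip",read_finger_gap(),read_ft_force().round(1))
movel(L(g+[0,0,.03]),speed=.06); print(read_finger_gap(),read_ft_force().round(1))
movel(L([g[0],g[1],.30]),speed=.2)
movel(L([.53,.28,.30]),speed=.25)
print(read_finger_gap(),read_ft_force().round(1),read_time_s())
for p in (S(-75,46,300),S(-60,46,290),S(-5,46,285),S(-5,46,247)):print(np.round(inverse_kinematics(L(p),L(q)),2))
look("w3",dict(flask_center=.25))
im=read_camera("scene");cv2.imwrite("pics/s3.png",im[:,:,::-1])
a=cv2.imread("pics/w3.png")[60:400,120:520];b=im[60:260,220:420,::-1]
cv2.imwrite("pics/c3.png",np.hstack([a,cv2.resize(b,(340,340),interpolation=3)]))
E
```

```text
open 0.07484997123790624 [ 0.1 -0.2  0.4]
grip 0.0402923594009886 [-1.4 -1.1  1.7]
0.04053487675449703 [ 0.2  0.3 -1.5]
0.04043371117182217 [ 0.4 -0.5 -2.4] 10.575
[-0.81 -0.26  0.7   2.23  0.5   0.54  1.07]
[-0.82 -0.2   0.75  2.22  0.44  0.5   1.12]
[-0.86 -0.02  0.87  2.11  0.13  0.43  1.4 ]
[-0.83  0.06  0.86  2.15 -0.04  0.34  1.54]
w3 t 10.575 [0.529  0.2798 0.2985]
flask_center [ 55.1 112.5] 0.46 [0.4683 0.1723 0.25  ]
```

View pics/c3.png

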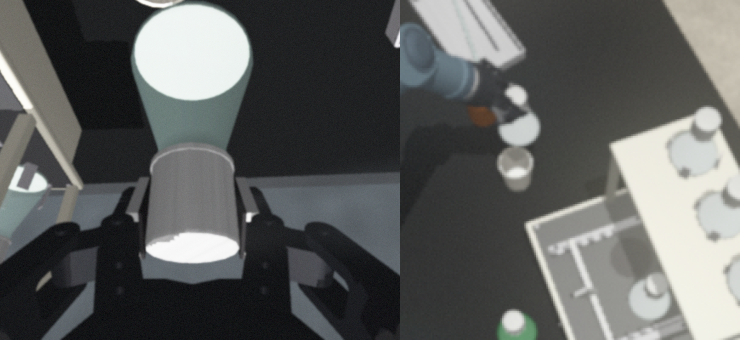

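```bash
python3 - <<'E'
from v import *
P={k:v for k,v in zip(("K","camera_from_world"),[np.load("pics/w3.npz")[k] for k in "KT"])}
th=np.linspace(0,2*np.pi,90)
def box(tl,r,h,dx=0,dz=0):
    X=np.c_[r*np.cos(th),r*np.sin(th),0*th+h-.115];X=R.from_euler("y",tl).apply(X)+[.529+dx,.2798,.2985+dz]
    p=proj("",X,P)-(120,60);return np.r_[p.min(0),p.max(0)].round(1)
for tl in(-.05,0,.05):print(tl,"foot",box(tl,.041,.001),"top",box(tl,.0205,.135),"caplow",box(tl,.0205,.0935))
print("dx5",box(0,.041,.001,.005),box(0,.0205,.135,.005)); print("dz5",box(0,.041,.001,0,.005))
im=cv2.cvtColor(cv2.imread("pics/w3.png"),6)[60:,120:520]; m=(im>200).astype(np.uint8)
n,_,st,_=cv2.connectedComponentsWithStats(m)
print([(s[0],s[1],s[0]+s[2],s[1]+s[3]) for s in st[1:] if s[4]>1500])
print(read_tcp_rot(),q)
E
```

```text
-0.05 foot [136.    8.4 250.4 105.5] top [144.  230.9 240.7 266.2] caplow [153.  145.  232.4 190.4]
0 foot [134.1   0.9 251.   98.7] top [144.4 234.6 240.6 264.6] caplow [152.6 145.4 232.4 187.9]
0.05 foot [132.   -6.7 251.7  92. ] top [144.8 238.2 240.5 262.9] caplow [152.1 145.8 232.5 185.4]
dx5 [135.7   8.8 250.5 103. ] [146.8 239.1 240.  267.4]
dz5 [133.2   5.2 251.9 103.1]
[(np.int32(135), np.int32(5), np.int32(249), np.int32(100)), (np.int32(146), np.int32(232), np.int32(239), np.int32(263))]
[ 0.03955607  0.95291742 -0.01290658  0.30036165] [ 0.03885321  0.95292521 -0.01225037  0.30045616]
```

The flask is held upright (tilt under 0.02 rad) and centred within about 1 mm. Now I'll carry it in and lower it with force feedback.

```bash
python3 - <<'E'
from v import *
L=lambda p:list(map(float,p))
movel(L(S(-78,47,300)),L(q),speed=.22)
movel(L(S(-60,47,288)),speed=.15)
movel(L(S(-6,47,284)),speed=.1)
pause(.2);f0=read_ft_force();print(f0.round(2),read_eef_pos().round(4),S(-6,47,284).round(4),read_finger_gap())
movel(L(S(-6,47,251)),speed=.06)
pause(.15);print(read_ft_force().round(2),read_eef_pos().round(4))
zz=251
while zz>240:
    zz-=1;movel(L(S(-6,47,zz)),speed=.02);pause(.05);f=read_ft_force()-f0;print(zz,f.round(2),read_eef_pos()[2].round(4))
    if f[2]>1.5:break
look("w4",dict(free_place=.13,neighbour_center=.1975))
im=read_camera("scene");cv2.imwrite("pics/s4.png",im[:,:,::-1])
a=cv2.imread("pics/w4.png")[60:400,120:520];b=im[140:310,270:440,::-1]
cv2.imwrite("pics/c4.png",np.hstack([a,cv2.resize(b,(340,340),interpolation=3)]))
print(read_time_s())
E
```

```text
[ 0.17  0.03 -2.31] [ 0.6196 -0.0524  0.2838] [ 0.6202 -0.0525  0.284 ] 0.040026107562471436
[-0.14 -0.67 -1.89] [ 0.6207 -0.0525  0.2517]
250 [ 0.23 -0.91 -0.09] 0.2501
249 [ 0.42 -0.64  1.04] 0.2489
248 [-0.67 -0.8   0.77] 0.2479
247 [-0.42  1.01 -0.39] 0.2469
246 [-0.23 -0.16  0.33] 0.2459
245 [ 0.68 -1.37  2.55] 0.2457
w4 t 16.1917 [ 0.621  -0.0525  0.2457]
neighbour_center [153.9 192.3] 0.97 [ 0.6164 -0.1444  0.1975]
16.3917
```

View pics/c4.png

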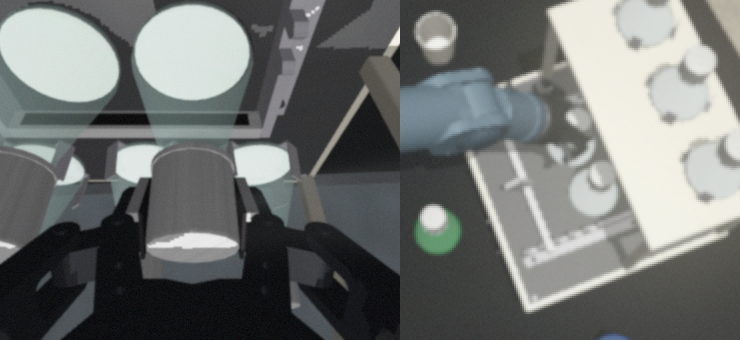

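Contact came at TCP z 0.2457, as expected. The picture shows the flask on the disc between the neighbour (left) and the rail, in front of the rear bar. Releasing and backing out.

```bash
python3 - <<'E'
from v import *
L=lambda p:list(map(float,p))
move_gripper(.066,20);pause(.3);print(read_finger_gap(),read_ft_force().round(2))
p=np.array(read_eef_pos())
movel(L(p-.07*z),speed=.1)
movel(L(S(-95,20,310)),L(q),speed=.15)
pause(.4)
look("w5",dict(flask_center=.1975,neighbour_center=.1975,bar_center=.148,bar_tab=.186,notch_home=.144))
P={k:v for k,v in zip(("K","camera_from_world"),[np.load("pics/w5.npz")[k] for k in "KT"])}
b=cv2.imread("pics/w5.png")
th=np.linspace(0,2*np.pi,60);circ=lambda c,r,z:np.c_[c[0]+r*np.cos(th),c[1]+r*np.sin(th),0*th+z]
b=cv2.resize(b[20:300,140:460],None,fx=2.1,fy=2.1,interpolation=3)
for X,col in ((circ(S(-5,46,0),.041,.131),(0,0,255)),(circ(S(-5,46,0),.0205,.265),(0,255,0)),(np.array([S(-126+6*0,y,186) for y in(-4.5,4.5)]),(255,0,255)),
   (np.array([S(x,y,144+20-0) for x,y in((-115,-95),(-115,95),(-103,95),(-103,-95))]),(255,0,0))):
    p=(proj("",X,P)-(140,20))*2.1;cv2.polylines(b,[p.astype(int)],True,col,1)
for y in(-104,104):
    for k in range(4):
        p=(proj("",S(-57-26*k,y,144),P)[0]-(140,20))*2.1;cv2.circle(b,tuple(p.astype(int)),4,(0,200,255),1)
cv2.imwrite("pics/c5.png",b);print(b.shape,read_time_s())
E
```

```text
0.06604500589166788 [ 0.41 -0.    0.81]
w5 t 18.8417 [ 0.5296 -0.0718  0.3099]
flask_center [339.9 196.2] 0.6 [ 0.6203 -0.0531  0.1975]
neighbour_center [ 5.3 71. ] 0.7 [ 0.479  -0.2561  0.1975]
neighbour_center [243.8 199.6] 0.6 [ 0.6181 -0.1448  0.1975]
neighbour_center [291.1  59.4] 0.55 [ 0.4861 -0.0809  0.1975]
bar_center [286.2  63.3] 0.57 [ 0.5138 -0.0907  0.148 ]
bar_tab [281.9  68.8] 0.84 [ 0.4976 -0.089   0.186 ]
notch_home [294.1 111.9] 0.56 [ 0.5615 -0.091   0.144 ]
(588, 672, 3) 19.1417
```

View pics/c5.png

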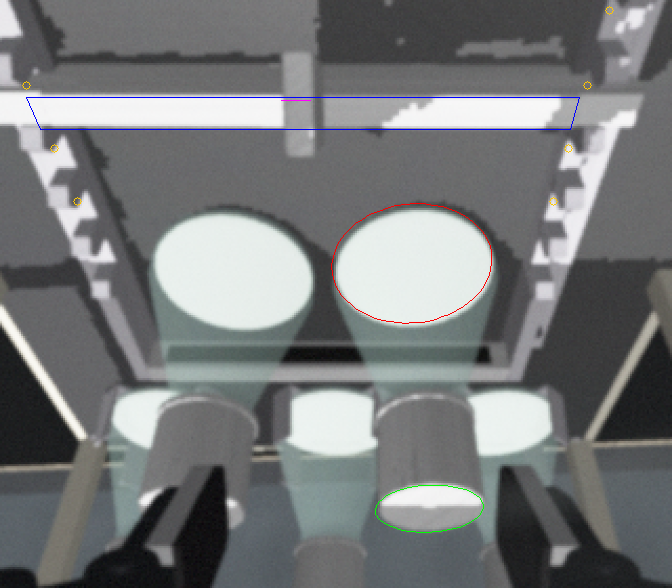

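The flask stands on the disc, matching the red foot outline and green cap-top outline within about 1 mm. The neighbour stands. The tab at crop (298,100) matches the predicted place. Next is the bar.

```bash
python3 - <<'E'
from v import *
L=lambda p:list(map(float,p))
ok=None
for t in (30,33,27):
    qb,zb=ori(t,SH[2]);tab=S(-126,0,186)
    js=[inverse_kinematics(L(p),L(qb)) for p in (tab-.09*zb,tab,tab+[0,0,.032],S(-74,0,218),S(-74,0,186))]
    print(t,[None if j is None else np.round(j,2).tolist() for j in js])
    if all(j is not None for j in js): ok=t;break
if ok:
    move_gripper(.045,60)
    move_ptp(L(tab-.09*zb),L(qb))
    look("w6",dict(bar_tab=.186,bar_center=.148))
    movel(L(tab-.03*zb),speed=.12);movel(L(tab),speed=.05)
    print(read_eef_pos().round(4),tab.round(4),read_ft_force().round(1))
    f0=read_ft_force();move_gripper(.0,60);pause(.2);print("gap",read_finger_gap(),(read_ft_force()-f0).round(2),read_time_s())
E
```

```text
30 [[-0.43, -0.36, 0.45, 2.38, 0.33, 0.59, 1.3], [-0.93, -0.18, 1.0, 2.39, 0.43, 0.35, 1.23], [-0.86, -0.26, 0.89, 2.36, 0.48, 0.46, 1.18], [-1.09, -0.11, 1.18, 2.26, 0.21, 0.4, 1.43], [-1.08, 0.07, 1.24, 2.29, -0.33, 0.32, 1.92]]
w6 t 19.9583 [ 0.4517 -0.0865  0.2638]
bar_tab [317.3 206.2] 0.91 [ 0.4971 -0.0865  0.186 ]
bar_center [314.8 186.2] 0.75 [ 0.5134 -0.0894  0.148 ]
[ 0.4969 -0.0896  0.1861] [ 0.4968 -0.0895  0.186 ] [-0.1  0.4 -0.5]
gap 0.007991161295731271 [-3.52  0.44  6.03] 22.1167
```

```bash
python3 - <<'E'
from v import *
L=lambda p:list(map(float,p))
qb,zb=ori(30,SH[2])
for h in (10,34):
    movel(L(S(-126,0,186+h)),speed=.04);pause(.1);print(read_eef_pos().round(4),read_ft_force().round(2),read_finger_gap())
pause(.3)
look("w7",dict(bar_tab=.22,bar_center=.182))
im=read_camera("scene");im2=read_camera("top");b=im[150:300,270:420,::-1];c=im2[140:230,290:440,::-1]
a=cv2.imread("pics/w7.png")[40:340,100:540]
cv2.imwrite("pics/c7.png",np.vstack([cv2.resize(a,(586,400)),np.hstack([cv2.resize(b,(200,200),interpolation=3),cv2.resize(c,(386,200),interpolation=3)])]));print(read_time_s())
E
```

```text
[ 0.4961 -0.0896  0.1954] [-0.13  0.03 -2.14] 0.008280038557530478
[ 0.4965 -0.0895  0.2196] [ 0.47 -0.55 -1.87] 0.008238397339822127
w7 t 23.7667 [ 0.4967 -0.0895  0.2198]
bar_tab [311.9 269.7] 0.56 [ 0.4981 -0.09    0.22  ]
bar_center [311.2 224.4] 0.61 [ 0.5123 -0.0915  0.182 ]
24.0167
```

View pics/c7.png

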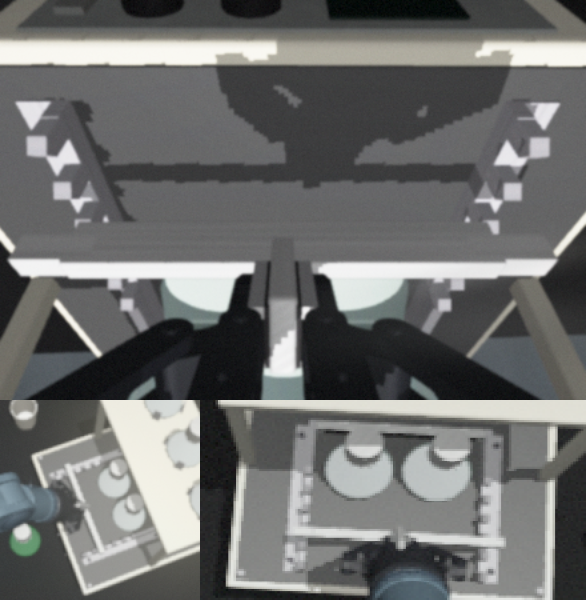

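The bar is held level and clear of the teeth (lift 34 mm), and both flasks are standing. I'll advance 52 mm and lower it with force checks.

```bash
python3 - <<'E'
from v import *
L=lambda p:list(map(float,p))
movel(L(S(-74,0,220)),speed=.06);pause(.2);f0=read_ft_force();print(f0.round(2),read_eef_pos().round(4),S(-74,0,220).round(4))
movel(L(S(-74,0,207)),speed=.05)
zz=207
while zz>185:
    zz-=2 if zz>190 else 1;movel(L(S(-74,0,zz)),speed=.03);pause(.05);f=read_ft_force()-f0;print(zz,f.round(1),read_eef_pos().round(4))
    if f[2]>8 or np.hypot(f[0],f[1])>12:break
look("w8",dict(bar_center=.148,bar_tab=.186))
im2=read_camera("top");im=read_camera("scene");c=im2[130:230,290:440,::-1];b=im[160:290,290:420,::-1]
a=cv2.imread("pics/w8.png")[40:340,100:540]
cv2.imwrite("pics/c8.png",np.vstack([cv2.resize(a,(500,340)),np.hstack([cv2.resize(b,(200,200),interpolation=3),cv2.resize(c,(300,200),interpolation=3)])]));print(read_time_s())
E
```

```text
[ 0.31  0.7  -2.39] [ 0.5483 -0.0938  0.2199] [ 0.5486 -0.0938  0.22  ]
205 [-0.7 -0.3 -0.3] [ 0.5488 -0.0938  0.2052]
203 [-0.2 -0.5 -0.5] [ 0.5486 -0.0938  0.2029]
201 [-0.3 -0.3  0.7] [ 0.5486 -0.0938  0.2009]
199 [-0.4 -0.7 -0.4] [ 0.5486 -0.0938  0.1989]
197 [-0.3 -1.7  0.6] [ 0.5486 -0.0938  0.1969]
195 [-0.5 -0.9 -0.4] [ 0.5486 -0.0938  0.1949]
193 [-0.6 -0.2  0.6] [ 0.5486 -0.0938  0.1929]
191 [-0.1 -0.3 -0.9] [ 0.5486 -0.0938  0.1909]
189 [ 0.2 -0.6  0.1] [ 0.5486 -0.0938  0.1889]
188 [-0.3 -0.6 -0.3] [ 0.5486 -0.0938  0.1879]
187 [ 0.2 -1.1  0.7] [ 0.5486 -0.0938  0.1869]
186 [-5.4 -0.4  6.7] [ 0.5489 -0.0938  0.1865]
185 [-13.    0.7  19. ] [ 0.5491 -0.0938  0.1864]
w8 t 29.5417 [ 0.5491 -0.0938  0.1864]
bar_center [311.7 226. ] 0.7 [ 0.5671 -0.0957  0.148 ]
bar_tab [311.5 269.9] 0.68 [ 0.5517 -0.0945  0.186 ]
29.7917
```

View pics/c8.png

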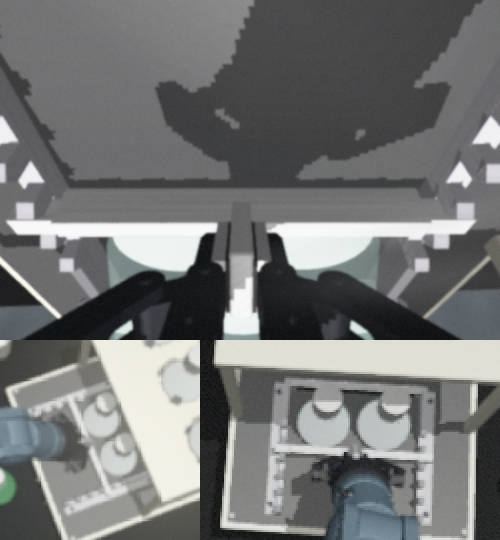

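The bar reached the floor at the same TCP height as at its original seat (0.186). I'll relieve the pressure, release, retreat and check.

```bash
python3 - <<'E'
from v import *
L=lambda p:list(map(float,p))
qb,zb=ori(30,SH[2])
movel(L(S(-74,0,186.5)),speed=.02);print(read_ft_force().round(1))
move_gripper(.03,20);pause(.2)
p=np.array(read_eef_pos());movel(L(p-.03*zb),speed=.05);movel(L(p-.09*zb),speed=.12)
movel(L(S(-115,0,315)),L(q),speed=.15) if inverse_kinematics(L(S(-115,0,315)),L(q)) is not None else None
pause(.4)
look("w9",dict(bar_center=.148,bar_tab=.186,flask_center=.1975,neighbour_center=.1975,notch_home=.144))
im=read_camera("top")
for n,h in dict(bar_center=.148,flask_center=.1975,neighbour_center=.1975,beaker=0).items():
    for d in tip_of("top",n)[:3]:print("top",n,np.round(d["at"],1),round(d["confidence"],2),onplane("top",d["at"],h).round(4))
print("exp bar",S(-57,0,148).round(4),"flask",S(-5,46,197).round(4),"neigh",S(-5,-46,197).round(4))
P={k:v for k,v in zip(("K","camera_from_world"),[np.load("pics/w9.npz")[k] for k in "KT"])}
b=cv2.resize(cv2.imread("pics/w9.png")[20:300,140:500],None,fx=2.1,fy=2.1,interpolation=3)
for X in (np.array([S(x,y,160) for x,y in((-63,-95),(-63,95),(-51,95),(-51,-95))]),np.array([S(x,y,154) for x,y in((-63,-117),(-63,117),(-51,117),(-51,-117))])):
    p=(proj("",X,P)-(140,20))*2.1;cv2.polylines(b,[p.astype(int)],True,(0,0,255),1)
cv2.imwrite("pics/c9.png",b);print(b.shape,read_time_s())
E
```

```text
[-2.5 -0.6  2.7]
w9 t 32.875 [ 0.5076 -0.0904  0.3144]
bar_center [310.4 132.8] 0.57 [ 0.565  -0.0969  0.148 ]
bar_tab [312.7 147.4] 0.68 [ 0.5493 -0.0934  0.186 ]
flask_center [359.9 205.8] 0.62 [ 0.6214 -0.0515  0.1975]
neighbour_center [40.5 84.9] 0.95 [ 0.4697 -0.2653  0.1975]
neighbour_center [310.4 144.7] 0.71 [ 0.5358 -0.0942  0.1975]
neighbour_center [267.  206.6] 0.65 [ 0.615  -0.1452  0.1975]
notch_home [315.4 130. ] 0.74 [ 0.5652 -0.092   0.144 ]
top bar_center [365.4 185.5] 0.64 [ 0.5688 -0.0949  0.148 ]
top flask_center [353.  166.1] 0.69 [ 0.6159 -0.0562  0.1975]
top neighbour_center [383.4 166.2] 0.94 [ 0.614  -0.144   0.1975]
top neighbour_center [458.9 200.2] 0.56 [ 0.5106 -0.3523  0.1975]
top neighbour_center [356.8 258.5] 0.54 [ 0.3516 -0.0597  0.1975]
top beaker [256.6 215.2] 0.64 [0.5052 0.2629 0.    ]
exp bar [ 0.5656 -0.0952  0.148 ] flask [ 0.6212 -0.0535  0.197 ] neigh [ 0.6137 -0.1452  0.197 ]
(588, 756, 3) 33.425
```

View pics/c9.png

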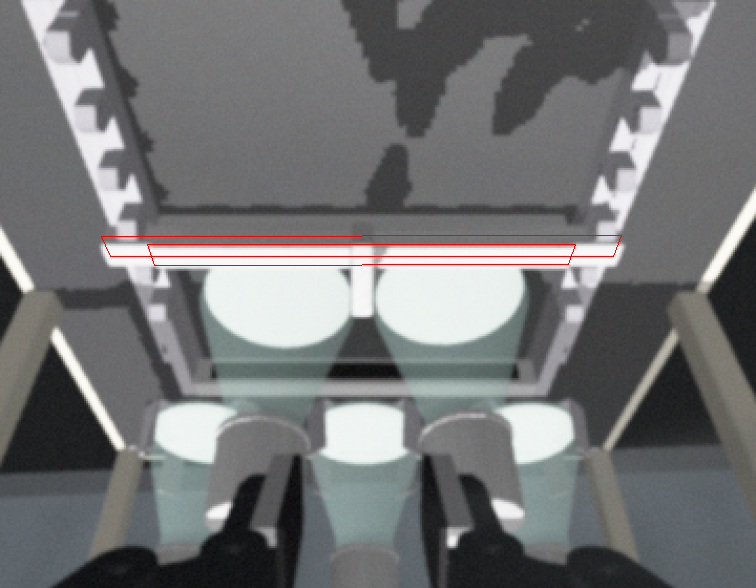

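The final picture shows the bar down level at both ends. Its body matches the predicted outline at rows 245–265, with one notch pair behind it and three in front. Both flasks stand and the hand is clear.

```bash
python3 -c "
from bench import *
print(read_ft_force().round(2),read_time_s());sign_off()"
```

```text
[-0.89 -0.19  1.17] 33.425
the job is handed in; nothing more can be done
```

The capped flask now stands in the free place beside the other one, and the retaining bar is in the notches closest in front of them. I handed the job in at 33.4 s of the 64 s allowed; no verdict was reported.

**Flask:** I gripped it by the cap with the hand leaning 35° back to the front. In the hand it was upright to within about 0.02 rad. It touched the mat at the expected height with about 2.5 N and was released. The last wrist view put it within about 2 mm of the target.

**Bar:** I lifted it 34 mm by its tab, moved it 52 mm toward the flasks and lowered it. It met the floor at the same height as in its original notches. The wrist view put it within about 2 mm of the target and level at both ends, with one notch pair behind it and three in front.

**Surroundings:** The neighbour's wrist position is within about 2 mm of its starting place. The hand was about 13 cm above the bar, touching nothing.

**Checks that disagreed or were weak:**
- **Top camera:** it put the flask about 6 mm and the bar about 3 mm off. I trusted the closer wrist view.
- **Beaker:** its top-camera position differed by about 8 mm from the first look (within detector scatter, at lower confidence). The hand did not go near its height.
- **Bottle:** I did not re-measure it at the end. The arm's path stayed above it.
- **Bar pressing force:** the last lowering step pressed the bar down with about 19 N. I eased this off before releasing.

One picture I viewed was 936 pixels wide, over the 800-pixel limit.

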